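# Move a clipped filter cartridge from the pump to the regeneration dock

### The job

Take the spent filter cartridge off the bench pump: hold its release button in while you pull it straight up out of its port. Then push it gently down into the port of the empty regeneration dock until it is fully home and its latch has clipped, and let go of it. Do not force the cartridge in either port, and leave the other things on the bench where they are.

Things in the scene. Friction and masses are not known exactly. Their poses are not given: they have to be found in the camera images.
- cartridge: Loose filter cartridge, 150 g, clipped in the pump at the start. Stem 24 mm (own x) by 30 mm (y), 36 mm long; collar 40 x 46 mm, 36 to 42 mm up; grip block 30 mm (x) by 34 mm (y), 42 to 88 mm up, 4 mm steel cap on top. Origin at the centre of the stem's underside, z up. Release button on the grip block's +y side, latch nose on the stem's +y side.
- release (a joint): Press of the release button, m: 0 out (latched), 0.006 fully in; spring 3 N to 7 N. Button and latch nose are one sliding piece: squeezing button and opposite face together draws in the nose, which is surely clear of a port's ledge from 0.005 on. The nose stands 5 mm out of the stem, its flat top 20.5 mm above the cartridge's origin; its underside is sloped, so it also snaps in by itself.
- cartridge_collar (a point): Centre of the underside of the cartridge's collar, 36 mm above the cartridge's origin; level with the port's mouth when the cartridge is home.
- cartridge_grip (a point): Point on the cartridge's axis level with the middle of the release button: 68 mm above its origin, 20 mm below the top of the grip block. The button is 18 mm wide (x), 20 mm tall, its face 23.5 mm towards +y from here; the plain opposite face is 17 mm towards -y (40.5 mm across, 34.5 mm when pressed in).
- pump: Bench pump: cream box 150 mm (x) by 130 mm (y), 80 mm tall, fixed to the bench, with one upright filter port in its top. Origin under its centre, z up. Behind the port (own +x) a raised deck with a gauge and a brass stub, at most 30 mm above the top.
- pump_port (a point): Centre of the pump's port at its top face, 30 mm towards own -x from the pump's centre, axes as the pump's; cartridge and pump are lined up. A well 26 mm (x) by 32 mm (y), mouth bevelled 3 mm; on both y sides a 14 mm thick ledge, under which the nose catches. A latched cartridge has 1.5 mm play up and down. The latch never gives way to pulling: only the button frees it.
- dock: The empty regeneration dock: aluminium block 100 mm (x) by 90 mm (y), 60 mm tall, fixed to the bench. Origin under its centre, z up. Told from the other dock by its open port.
- dock_port (a point): Centre of the empty dock's port at its top face, axes as the dock's. Same well and ledges as the pump's, so the cartridge fits either way round, but a sprung seat meets the stem when the collar is 5 mm above the top face: 3 N there, 8 N when the collar meets the top face (hard stop). The nose can catch within the last 1.5 mm; unlatched, the seat lifts the cartridge again.
- dock_taken: The other regeneration dock, same size, its port taken by another cartridge (fixed there). Origin under its centre; the top of that cartridge is 116 mm above the bench.
- amber_bottle: Bystander: amber glass reagent bottle with a cap, 64 mm across, 130 mm tall; origin under its centre.
- clear_jar: Bystander: small glass jar with a lid, 56 mm across, 75 mm tall; origin under its centre.
- beaker: Bystander: open glass beaker, 66 mm across, 85 mm tall; origin under its centre.
- vial: Bystander: small amber vial, 24 mm across, 45 mm tall; origin under its centre.
- coupling: Bystander: loose brass ring, 32 mm across, 12 mm tall; origin under its centre.
- marker: Bystander: marker pen lying down, 120 mm long, 14 mm thick; origin under its middle.
- tip_tray: Bystander: open blue tray, 90 x 120 mm, 45 mm tall; origin under its centre.
Things that resemble listed ones, but are neither listed nor needed, are in the scene too. What is shaped like the pump but green or purple is not meant.

How it is judged (in metres and radians):
On the way, in this order (a step that is already met when the one before it is completed fails the run):
1. the cartridge has been drawn clear of the pump, its stem at least 5 mm above the port, upright (z of cartridge in the frame of pump_port above 0.005 m and angle between cartridge's own z axis and vertical below 0.3 rad), for 0.2 s.
2. the cartridge is down in the empty dock's port (horizontal distance between cartridge_collar and dock_port below 0.003 m and z of cartridge_collar in the frame of dock_port below 0.003 m), for 0.2 s.
At the end, for the whole second after the job is handed in: The cartridge stands upright (0.06 rad) in the empty dock's port, within 3 mm of its centre and 0.12 rad of its line (either way round), collar at most 3 mm above the dock's top face, release button out again (pressed under 1.5 mm, so latched), at rest and let go (all of step 2 and angle between cartridge's own z axis and vertical below 0.06 rad and angle between the x axis of cartridge and the x axis of dock, either way round below 0.12 rad and value of joint release below 0.0015 m and linear speed of cartridge below 0.01 m/s); the robot touches nothing.
It fails at once if the cartridge is pulled or pushed against the pump's port with more than 35 N (contact force between cartridge and pump above 35 N).
It fails at once if the cartridge is forced against the dock with more than 35 N (contact force between cartridge and dock above 35 N).
It fails at once if a bystander is moved by more than 30 mm (distance of any of amber_bottle, clear_jar, beaker, vial, coupling, marker, tip_tray from where it was at the start of the episode above 0.03 m).
It also fails if it takes over 56 s, if anything falls off the work surface, if the arm or the gripper's body presses on something with over 40 N, if the wrist force passes 120 N, or if a joint passes its speed limit or range.

### The arm

A 7-joint arm with a two-finger parallel gripper is mounted at the origin on the work surface. World frame = base frame: x ahead of the robot, y to its left, z up, the work surface at z = 0. Lengths are in mm, angles in rad, forces in N, time in s.
With the tool pointing down it reaches from about 400 to 900 mm from the base axis. Payload 5.5 kg.
Tool frame: the origin (TCP) lies at the centre of the arm's flange, where the gripper is bolted on; the fingertips stand 173 mm ahead of it and the grasp point (between the pads) lies 155 mm ahead of it; z points along the fingers, y is the line along which they close (so a half turn about z gives the same grasp; the last joint's range is limited). The gripper opens to 85 mm and grips with 20 to 120 N. Pads are 22 mm wide; open, the fingers measure 114 mm over their backs; the gripper's body (76 mm by 85 mm) begins 54 mm behind the grasp point. The pads swing forward as they close: fully open they stand 13 mm farther back than shut.
Start: joints at [1.598, 0.501, -0.427, 1.55, 0.221, 1.138, -0.21], TCP at [151.881, -632.003, 404.71] pointing down, gripper open.
Joint ranges: [-2.88, 2.88], [-0.31, 2.03], [-1.54, 1.56], [0.2, 2.42], [-1.41, 4.55], [0.19, 2.02], [-2.57, 2.57]. Speed limits (rad/s): [2.57, 2.57, 3.14, 3.14, 3.14, 3.14, 3.14].

### API

Orientations are given as a 3x3 rotation matrix whose columns are the frame's x, y, z axes.
In Python, from workcell import get_obs, grab_frame, camera_params, hand_in gives the robot as it stands.
- The arm moves only by the tool step_arm, never from a script. Its argument "series" is a list of rows, each a list of 2 entries, a list of its own where there are three numbers: the shift along the tool's x, y, z in mm, then the turn about the tool's z in rad. In form: [[[dx, dy, dz], turn], ...]. A call has 1 to 10 rows; each row is the pose to reach, as a shift and turn from the pose commanded when the call began, along the tool's axes at that moment; what a row does not reach only later rows make up. A row lasts 1/8 s, in which the tool goes at most 62.5 mm and 10.7 degrees, less where a joint would pass 70% of its speed; a pose out of reach is approached as far as the arm can. A call with a gripper value outside its range is refused whole. "grip" is the finger opening in mm, from 0 to 85.4, set as the call begins (left out, the last holds). The fingers move at their own pace and stop on an object; the grip force is fixed at half the most. Time passes only in rows, so rows that repeat a pose let the fingers close. It gives the time, the measured TCP pose, the force, the opening and the grip force at its end, in the units of the state.
- get_obs(): the state, without advancing time (a new reading comes with each control period).
- grab_frame(name): name is "side" or "top"; returns the picture (384x512x3 uint8, red, green, blue); there is no depth.
- camera_params(name): a dict with "intrinsics" (3x3 intrinsics, pixels), "dist" ([k1, k2, p1, p2, k3] as OpenCV has them; the pictures are not rectified), "R" (3x3) and "t" (3): a world point X has camera coordinates R X + t. Camera axes: x right, y down, z forward; pixel columns grow to the right and rows downward; lengths in mm; the calibration is good to about 2 mm. A picture is of the moment at which its call begins. camera_params takes no time and is no camera call.
- hand_in(): hands the job in; it is judged then, once.
The state is a dict: "time": time; "joint_positions": joint angles; "joint_vel": joint speeds; "joint_torque": joint torques, N m; "eef_pos": TCP position; "tcp_rot": TCP orientation; "ft_force": force on the tool from outside, world axes, zero at the start; "ft_torque": the same for the moment, N m; "grip_width": finger opening in mm; "finger_force": force on a finger pad.
Only numpy, scipy, OpenCV 4.12 (cv2) and the standard library are available. Lean on these libraries where they do the work, as an engineer would, in place of code of your own. Each camera call takes 0.05 s, during which the arm holds its last target. There are 200 camera calls.

## Working session

There is one attempt and no reset: what is moved stays moved. The work goes in short steps, Python scripts to look and compute and a tool call to move; the robot and the scene stay as the last step left them, time stands still between calls to the robot, and variables do not carry over. Pictures are saved under pics/ and viewed, at most 10 in all, crops included, and the job is handed in when it is done.

Besides the shell and the picture viewer there is one more tool, called after "Call:" as name(argument=value, ...) on one line, values as JSON. step_arm: Moves the arm, as the interface text tells. Its arguments: {"type":"object","properties":{"series":{"type":"array","items":{"type":"array"}},"grip":{"type":"number"}},"required":["series"]}

```bash
mkdir -p pics; python3 - <<'E'
from workcell import *
import cv2,numpy as np
for n in("top","side"):
    cv2.imwrite(f"pics/{n}0.png",cv2.resize(grab_frame(n)[:,:,::-1],(800,600),interpolation=cv2.INTER_CUBIC))
    print(n,{k:np.round(v,3).tolist() for k,v in camera_params(n).items()})
o=get_obs();print(np.round(o["tcp_rot"],3),o["eef_pos"],o["time"],o["grip_width"])
E
```

```text
top {'intrinsics': [[390.471, 0.0, 252.838], [0.0, 390.471, 192.284], [0.0, 0.0, 1.0]], 'dist': [-0.005, 0.0, 0.0, 0.0, 0.0], 'R': [[0.007, -1.0, 0.017], [-0.987, -0.01, -0.163], [0.163, -0.015, -0.987]], 't': [44.471, 527.634, 1186.254]}
side {'intrinsics': [[399.033, 0.0, 250.901], [0.0, 399.033, 196.763], [0.0, 0.0, 1.0]], 'dist': [-0.024, 0.0, 0.0, 0.0, 0.0], 'R': [[0.931, -0.365, -0.018], [-0.231, -0.548, -0.804], [0.284, 0.752, -0.595]], 't': [-474.944, 244.25, 846.46]}
[[ 0.972  0.234 -0.   ]
 [ 0.234 -0.972  0.002]
 [ 0.    -0.002 -1.   ]] [ 151.76497506 -631.6993445   403.73564962] 0.1 85.32895571624572
```

View pics/top0.png

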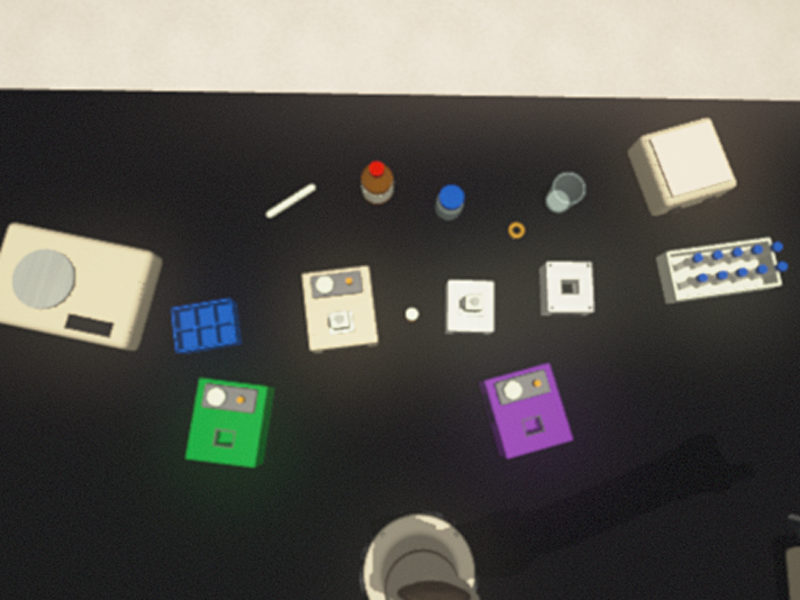

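View pics/side0.png

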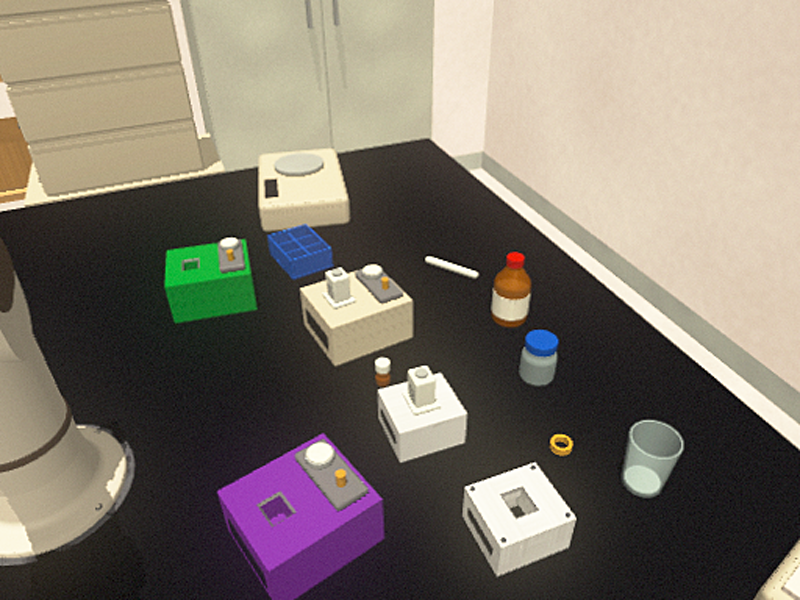

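The target is the cream pump at top (340,308), with its cartridge at (340,320). The look-alikes are:
- green box (228,422)
- purple box (527,410)
- cream scale (75,285)
- cream box (683,165)

The empty dock has its open port at (570,287). The taken dock is at (470,305), and its cartridge is not the one wanted. Next I'll take close crops of the two targets.

```bash
python3 - <<'E'
from workcell import *
import cv2,numpy as np
R=[]
for n,ps in(("top",[(218,197),(364,184)]),("side",[(228,195),(332,331)])):
    im=grab_frame(n)[:,:,::-1]; cv2.imwrite(f"{n}.png",im); row=[]
    for cx,cy in ps:
        x0,y0=cx-40,cy-36 if cy<300 else 311-0
        x0,y0=cx-40,min(cy-36,384-75)
        c=cv2.resize(im[y0:y0+75,x0:x0+100] if n=="side" else im[y0:y0+75,x0-10:x0+90],(400,300),interpolation=cv2.INTER_CUBIC); print(n,x0-(10 if n=="top" else 0),y0)
        row.append(c)
    R.append(np.hstack(row))
cv2.imwrite("pics/crop.png",np.vstack(R))
E
```

```text
top 168 161
top 314 148
side 188 159
side 292 295
```

View pics/crop.png

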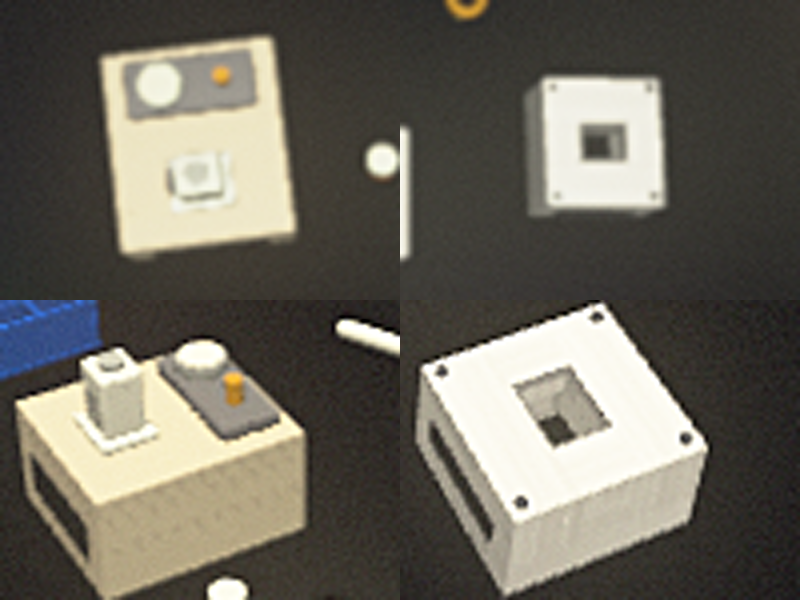

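```bash
cat > h.py <<'E'
from workcell import *
import cv2,numpy as np
from scipy.optimize import least_squares
def proj(n,X):
    c=camera_params(n)
    return cv2.projectPoints(np.float64(X).reshape(-1,1,3),cv2.Rodrigues(np.float64(c["R"]))[0],np.float64(c["t"]),np.float64(c["intrinsics"]),np.float64(c["dist"]))[0][:,0]
def rz(a): return np.array([[np.cos(a),-np.sin(a),0],[np.sin(a),np.cos(a),0],[0,0,1]])
def fit(obs,p0):  # obs: list of (cam, local pts, pixels)
    f=lambda p:np.concatenate([(proj(n,np.float64(L)@rz(p[2]).T+[p[0],p[1],0])-q).ravel() for n,L,q in obs])
    r=least_squares(f,p0,loss="soft_l1"); return r.x,f(r.x)
px=lambda x0,y0,l:np.float64(l)/4+[x0-.375,y0-.375]
E
python3 - <<'E'
from h import *
c=lambda a,b,h:[[a,b,h],[a,-b,h],[-a,-b,h],[-a,b,h]]  # TL TR BR BL
P=c(75,65,80);D=c(50,45,60)
op=[("top",P,px(168,161,[(101,57),(273,38),(296,236),(122,252)])),("side",[P[3],P[2],P[1]],px(188,159,[(18,103),(95,203),(305,132)]))]
od=[("top",D,px(314,148,[(141,78),(261,80),(264,207),(143,210)])),("side",[D[3],D[0],D[1],D[2]],px(292,295,[(20,66),(198,3),(306,147),(113,221)]))]
for o,p0 in((op,[550,100,.1]),(od,[600,-250,0])):
    for s in(o,o[:1],o[1:]):
        x,r=fit(s,p0);print(np.round(x,3),np.round(r,1))
E
```

```text
[506.374 158.211 -12.44 ] [ 0.6  0.2 -0.2  0.2 -0.5 -1.   0.   0.1 -0.3 -0.5  0.1  0.3  0.   0.3]
[5.06123e+02 1.58116e+02 1.24000e-01] [ 0.7  0.3 -0.2  0.3 -0.5 -0.8  0.   0.1]
[5.06558e+02 1.58548e+02 1.28000e-01] [-0.3 -0.5  0.2  0.2  0.1  0.1]
[ 5.55543e+02 -2.99531e+02  4.00000e-03] [ 0.6  0.8 -1.   0.5 -0.2  0.1  1.2 -0.8 -0.1 -0.1  0.5 -0.3 -0.1 -0.3
 -0.1  0.2]
[ 5.56175e+02 -2.99065e+02 -3.00000e-03] [ 0.5  0.5 -1.1  0.4 -0.5 -0.   1.  -1.1]
[ 5.55334e+02 -2.99689e+02  5.00000e-03] [-0.2  0.   0.4 -0.2 -0.1 -0.2 -0.1  0.3]
```

```bash
cat >> h.py <<'E'
def go(x,y,z,yaw,o=None):
    o=o or get_obs(); R=np.array(o["tcp_rot"]); p=np.array(o["eef_pos"])
    t=np.arctan2(R[1,0],R[0,0])-yaw
    print("t",round(o["time"],2),"pos",p.round(2),"yaw",round(np.arctan2(R[1,0],R[0,0]),4),"tilt",R[:2,2].round(4),"F",np.round(o["ft_force"],2),"w",round(o["grip_width"],2),"ff",o["finger_force"])
    print("shift",(R.T@(np.array([x,y,z])-p)).round(2),"turn",round(t,4))
E
python3 -c "
from h import *
go(510,-200,404,.126)"
```

```text
t 0.2 pos [ 151.77 -631.81  404.05] yaw 0.2358 tilt [-0.0002  0.0012] F [ 0.04 -0.12 -0.12] w 84.9 ff 0.0
shift [ 449.2  -336.15    0.49] turn 0.1098
```

Call:
step_arm(series=[[[449,-336,0],0.11],[[449,-336,0],0.11],[[449,-336,0],0.11],[[449,-336,0],0.11],[[449,-336,0],0.11],[[449,-336,0],0.11],[[449,-336,0],0.11],[[449,-336,0],0.11],[[449,-336,0],0.11],[[449,-336,0],0.11]], grip=85)

```text
time: 1.45
eef_pos: [512.9, -194.4, 405.2]
tcp_rot: [[0.991, 0.136, 0.003], [0.136, -0.991, 0.003], [0.003, -0.002, -1.0]]
ft_force: [-0.7, -0.6, 0.3]
grip_width: 85.1
finger_force: 0.0
```

```bash
python3 -c "
from h import *
go(476.6,154.4,370,.126)"
```

```text
t 1.45 pos [ 512.86 -194.35  405.2 ] yaw 0.1361 tilt [0.0026 0.0028] F [-0.7  -0.64  0.31] w 85.06 ff 0.0
shift [  11.3  -350.36   36.06] turn 0.0101
```

Call:
step_arm(series=[[[15,-355,34],0],[[15,-355,34],0],[[15,-355,34],0],[[15,-355,34],0],[[15,-355,34],0],[[15,-355,34],0],[[15,-355,34],0],[[15,-355,34],0]])

```text
time: 2.45
eef_pos: [480.5, 152.4, 370.5]
tcp_rot: [[0.992, 0.125, -0.0], [0.125, -0.992, -0.001], [-0.001, 0.001, -1.0]]
ft_force: [0.4, -1.0, -0.6]
grip_width: 85.1
finger_force: 0.0
```

```bash
python3 - <<'E'
from h import *
T=grab_frame("top")[:,:,::-1];S=grab_frame("side")[:,:,::-1]
a=cv2.resize(T[140:260,140:240],(400,480),interpolation=cv2.INTER_CUBIC);b=cv2.resize(S[100:220,170:270],(400,480),interpolation=cv2.INTER_CUBIC)
cv2.imwrite("pics/above.png",np.hstack([a,b]))
go(476.6,154.4,300,.126)
E
```

```text
t 2.55 pos [480.76 151.66 370.55] yaw 0.1227 tilt [-0.0001 -0.0011] F [-0.7  -0.46  0.13] w 84.65 ff 0.0
shift [-3.78 -3.31 70.55] turn -0.0033
```

View pics/above.png

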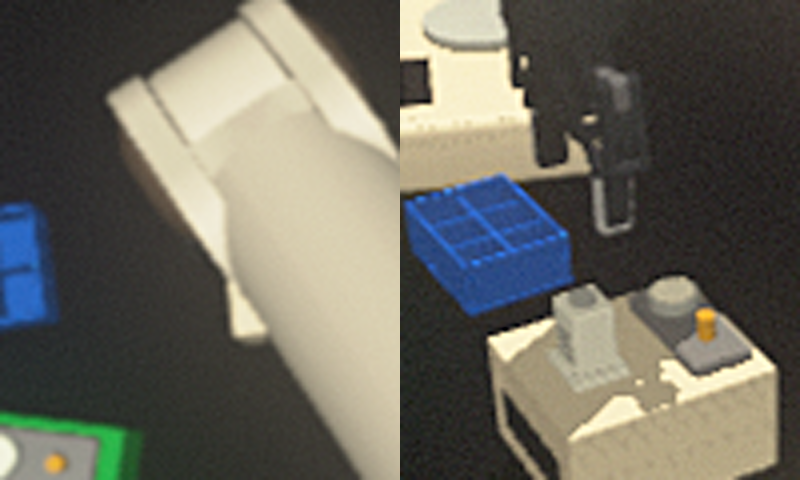

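The side view shows the fingers above the pump's cartridge at about (590,310), with one finger tip at (612,230). Next I correct the position and descend with the fingers open.

Call:
step_arm(series=[[[-3.8,-3.3,40],-0.003],[[-3.8,-3.3,80],-0.003],[[-3.8,-3.3,103],-0.003],[[-3.8,-3.3,103],-0.003],[[-3.8,-3.3,103],-0.003],[[-3.8,-3.3,103],-0.003]])

```text
time: 3.3
eef_pos: [476.9, 156.3, 269.0]
tcp_rot: [[0.992, 0.128, 0.002], [0.128, -0.992, 0.0], [0.002, 0.0, -1.0]]
ft_force: [-0.2, -0.1, 0.5]
grip_width: 84.5
finger_force: 0.0
```

```bash
python3 - <<'E'
from h import *
T=grab_frame("top")[:,:,::-1];S=grab_frame("side")[:,:,::-1]
b=cv2.resize(S[130:230,170:290],(720,600),interpolation=cv2.INTER_CUBIC)
cv2.imwrite("pics/down.png",b)
go(476.6,154.4,267,.126)
L=np.array([[a,b,z] for z in(132,112) for a,b in((0,0),(0,17),(0,-17),(15,0),(-15,0))])
print(((proj("side",L@rz(.126).T+[476.6,154.4,0])-[170,130])*6).round())
E
```

```text
t 3.4 pos [476.59 156.43 268.71] yaw 0.1284 tilt [0.002  0.0001] F [-0.43 -0.34 -0.28] w 84.76 ff 0.0
shift [-0.25  2.01  1.71] turn 0.0024
[[274. 268.]
 [257. 249.]
 [290. 287.]
 [305. 258.]
 [241. 277.]
 [277. 306.]
 [261. 287.]
 [293. 326.]
 [308. 297.]
 [245. 316.]]
```

View pics/down.png

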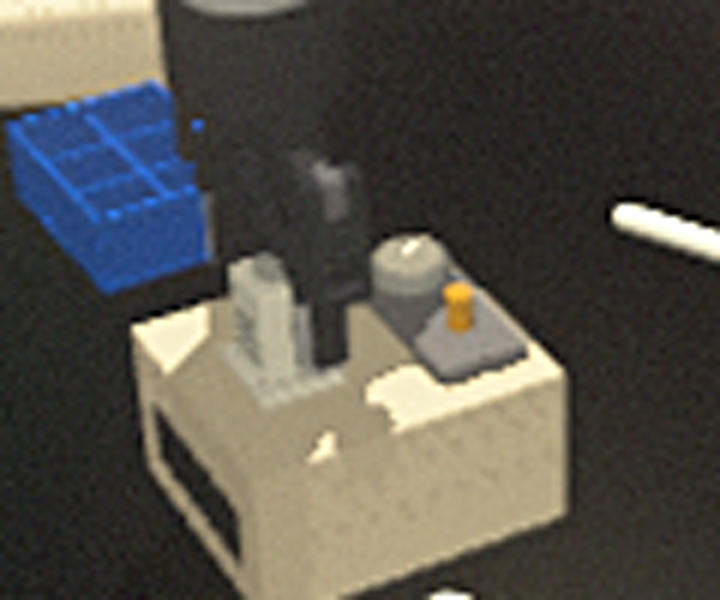

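The side view shows the near finger at (330,330), beside the cartridge at (265,310), with the grip straddling it. I correct y and z.

Call:
step_arm(series=[[[0,2,1.5],0.002],[[0,2,1.5],0.002],[[0,2,1.5],0.002]])

```text
time: 3.78
eef_pos: [476.3, 154.5, 266.2]
tcp_rot: [[0.992, 0.126, -0.0], [0.126, -0.992, -0.0], [-0.0, 0.0, -1.0]]
ft_force: [-0.4, -1.3, -0.5]
grip_width: 85.0
finger_force: 0.0
```

```bash
python3 -c "
from h import *
go(476.6,154.4,267,.126)"
```

```text
t 3.77 pos [476.33 154.5  266.23] yaw 0.1268 tilt [-0. -0.] F [-0.41 -1.31 -0.55] w 85.01 ff 0.0
shift [ 0.25  0.13 -0.77] turn 0.0008
```

Next I close to just over the pressed width to sense contact.

Call:
step_arm(series=[[[0,0,0],0],[[0,0,0],0],[[0,0,0],0],[[0,0,0],0],[[0,0,0],0]], grip=38)

```text
time: 4.4
eef_pos: [476.4, 155.5, 266.6]
tcp_rot: [[0.992, 0.128, 0.001], [0.128, -0.992, 0.001], [0.001, -0.001, -1.0]]
ft_force: [-1.0, 5.6, 4.1]
grip_width: 38.1
finger_force: 2.6
```

Call:
step_arm(series=[[[0,0,0],0],[[0,0,0],0],[[0,0,0],0]], grip=35.5)

```text
time: 4.78
eef_pos: [476.4, 155.4, 266.6]
tcp_rot: [[0.992, 0.127, 0.001], [0.127, -0.992, 0.001], [0.001, -0.001, -1.0]]
ft_force: [-1.8, 5.1, 3.6]
grip_width: 35.5
finger_force: 3.4
```

Call:
step_arm(series=[[[0,0,0],0],[[0,0,0],0],[[0,0,0],0]], grip=33)

```text
time: 5.15
eef_pos: [476.5, 154.9, 266.8]
tcp_rot: [[0.992, 0.127, 0.001], [0.127, -0.992, 0.0], [0.001, -0.0, -1.0]]
ft_force: [-1.7, 2.8, 6.6]
grip_width: 33.7
finger_force: 33.0
```

```bash
python3 -c "
from h import *
go(476.6,154.4,267,.126)"
```

```text
t 5.15 pos [476.54 154.95 266.82] yaw 0.1273 tilt [0.001  0.0003] F [-1.66  2.79  6.57] w 33.71 ff 32.971018105745316
shift [-0.01  0.55 -0.18] turn 0.0013
```

Call:
step_arm(series=[[[0,0,0],0],[[0,0,-1],0],[[0,0,-2],0],[[0,0,-3.5],0],[[0,0,-5],0],[[0,0,-5],0]], grip=28)

```text
time: 5.9
eef_pos: [476.1, 154.7, 270.7]
tcp_rot: [[0.992, 0.127, -0.001], [0.127, -0.992, 0.001], [-0.001, -0.001, -1.0]]
ft_force: [0.4, 5.1, -2.7]
grip_width: 33.2
finger_force: 60.0
```

Call:
step_arm(series=[[[0,0,-6],0],[[0,0,-14],0],[[0,0,-24],0],[[0,0,-36],0],[[0,0,-50],0],[[0,0,-70],0],[[0,0,-95],0],[[0,0,-120],0],[[0,0,-120],0],[[0,0,-120],0]])

```text
time: 7.15
eef_pos: [476.0, 153.7, 390.6]
tcp_rot: [[0.992, 0.126, -0.001], [0.126, -0.992, -0.001], [-0.001, 0.001, -1.0]]
ft_force: [-0.4, 0.4, -2.1]
grip_width: 33.7
finger_force: 61.4
```

```bash
python3 - <<'E'
from h import *
S=grab_frame("side")[:,:,::-1]
cv2.imwrite("pics/lift.png",cv2.resize(S[60:220,170:290],(600,600*160//160),interpolation=cv2.INTER_CUBIC))
go(555.4,-299.6,390,.004)
E
```

```text
t 7.2 pos [475.93 153.78 390.26] yaw 0.1262 tilt [-0.0017 -0.0011] F [-0.34  0.33 -2.24] w 33.81 ff 61.396450102329254
shift [ 21.77 459.77   0.63] turn 0.1222
```

View pics/lift.png

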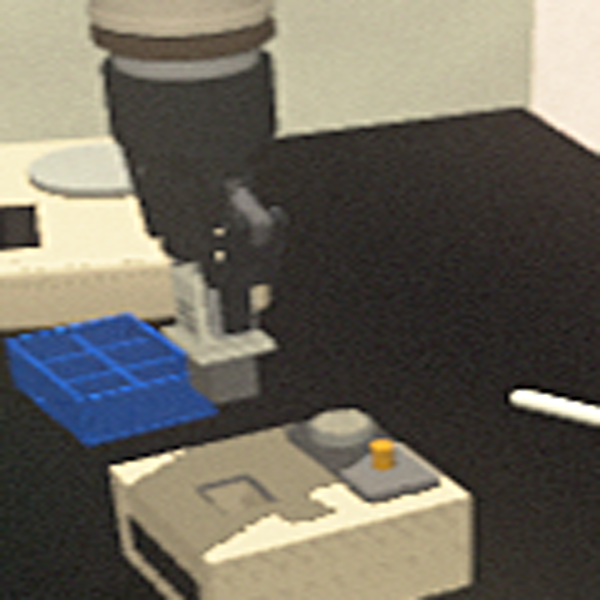

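The pump's port is empty (240,490) and the cartridge is upright in the grip (220,340). I carry it to above the dock.

Call:
step_arm(series=[[[22,460,0],0.122],[[22,460,0],0.122],[[22,460,0],0.122],[[22,460,0],0.122],[[22,460,0],0.122],[[22,460,0],0.122],[[22,460,0],0.122],[[22,460,0],0.122],[[22,460,0],0.122],[[22,460,0],0.122]])

```text
time: 8.45
eef_pos: [556.5, -296.7, 390.4]
tcp_rot: [[1.0, 0.007, -0.001], [0.007, -1.0, 0.002], [-0.001, -0.002, -1.0]]
ft_force: [-0.3, 0.9, -2.1]
grip_width: 33.3
finger_force: 61.4
```

```bash
python3 -c "
from h import *
go(555.4,-299.6,300,.004)"
```

```text
t 8.45 pos [ 556.52 -296.72  390.4 ] yaw 0.0075 tilt [-0.0012  0.0022] F [-0.31  0.87 -2.09] w 33.28 ff 61.38212710618973
shift [-1.03  3.07 90.39] turn 0.0035
```

Call:
step_arm(series=[[[0,0,45],0],[[0,0,85],0],[[0,0,90],0],[[0,0,90],0],[[0,0,90],0],[[0,0,90],0]])

```text
time: 9.2
eef_pos: [557.0, -299.2, 303.0]
tcp_rot: [[1.0, 0.005, 0.002], [0.005, -1.0, -0.001], [0.002, 0.002, -1.0]]
ft_force: [-0.7, -0.2, -1.6]
grip_width: 33.1
finger_force: 61.4
```

```bash
python3 - <<'E'
from h import *
S=grab_frame("side")[:,:,::-1]
cv2.imwrite("pics/dock.png",cv2.resize(S[230:384,270:398],(665,800)[::1] if 0 else (499,600),interpolation=cv2.INTER_CUBIC))
go(555.4,-299.6,300,.004)
x0,y0,k=270,230,499/128
o=get_obs();p=np.array(o["eef_pos"])
L=np.array([[20,23],[20,-23],[-20,-23],[-20,23]]);z=p[2]-222.8
f=lambda L,z:((proj("side",[[p[0]+a,p[1]+b,z] for a,b in L])-[x0,y0])*k).round()
print("collar bottom",f(L,z+36),"stem bottom",f(L*[.6,30/46],z))
E
```

```text
t 9.25 pos [ 556.78 -299.21  302.63] yaw 0.0047 tilt [ 0.0019 -0.0012] F [-0.29 -0.29 -2.21] w 33.34 ff 61.374475210905075
shift [-1.39  0.38  2.63] turn 0.0007
collar bottom [[265. 229.]
 [319. 302.]
 [242. 330.]
 [191. 254.]] stem bottom [[251. 295.]
 [285. 343.]
 [240. 360.]
 [208. 311.]]
```

View pics/dock.png

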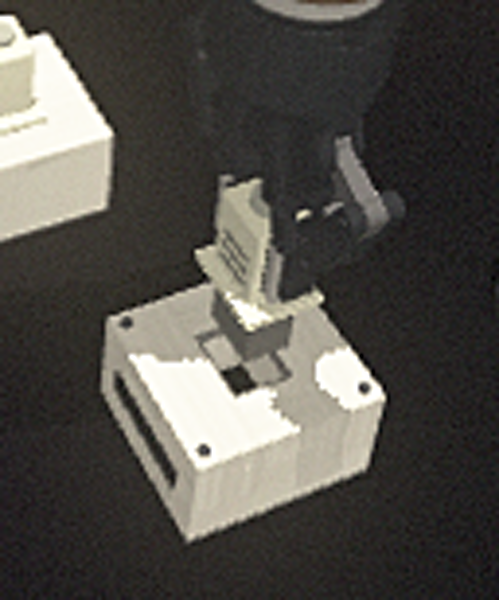

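The side view shows the stem above the open port. Its near bottom corner is at about (246,360) against a predicted (240,360), so the cartridge sits about 2 mm further to +x. I shift it, lower it to just above the mouth and look closely.

Call:
step_arm(series=[[[-3,0.4,5],0],[[-3,0.4,10],0],[[-3,0.4,10],0],[[-3,0.4,10],0],[[-3,0.4,10],0]])

```text
time: 9.88
eef_pos: [553.5, -299.4, 291.3]
tcp_rot: [[1.0, 0.005, 0.0], [0.005, -1.0, -0.0], [0.0, 0.0, -1.0]]
ft_force: [0.2, -0.1, -0.8]
grip_width: 33.4
finger_force: 61.4
```

```bash
python3 - <<'E'
from h import *
F=[grab_frame("side")[:,:,::-1].astype(np.float32) for _ in range(4)]
S=np.mean(F,0).clip(0,255).astype(np.uint8)
x0,y0,k=306,284,12
cv2.imwrite("pics/stem.png",cv2.resize(S[y0:y0+50,x0:x0+66],None,fx=k,fy=k,interpolation=cv2.INTER_CUBIC))
go(555.4,-299.6,300,.004)
p=np.array(get_obs()["eef_pos"])
L=np.array([[20,23],[20,-23],[-20,-23],[-20,23]]);z=p[2]-222.8
f=lambda c,L,z:((proj("side",[[c[0]+a,c[1]+b,z] for a,b in L])-[x0,y0]+.46)*k).round().tolist()
print("collar bottom",f(p,L,z+36),"\ncollar top",f(p,L,z+42),"\nstem bottom",f(p,L*[.6,30/46],z))
print("well mouth",f([555.3,-299.7],L*[.8,38/46],60),f([555.3,-299.7],L*[.65,32/46],60))
E
```

```text
t 10.07 pos [ 553.42 -299.45  291.31] yaw 0.0048 tilt [ 0.0002 -0.0001] F [-0.23  0.66 -1.05] w 33.26 ff 61.37229323387146
shift [ 1.98  0.16 -8.69] turn 0.0008
collar bottom [[364.0, 117.0], [527.0, 344.0], [291.0, 430.0], [136.0, 196.0]] 
collar top [[369.0, 92.0], [533.0, 318.0], [295.0, 405.0], [139.0, 171.0]] 
stem bottom [[322.0, 320.0], [423.0, 468.0], [286.0, 519.0], [188.0, 368.0]]
well mouth [[336.0, 324.0], [464.0, 512.0], [282.0, 580.0], [159.0, 388.0]] [[329.0, 344.0], [437.0, 503.0], [289.0, 558.0], [185.0, 396.0]]
```

View pics/stem.png

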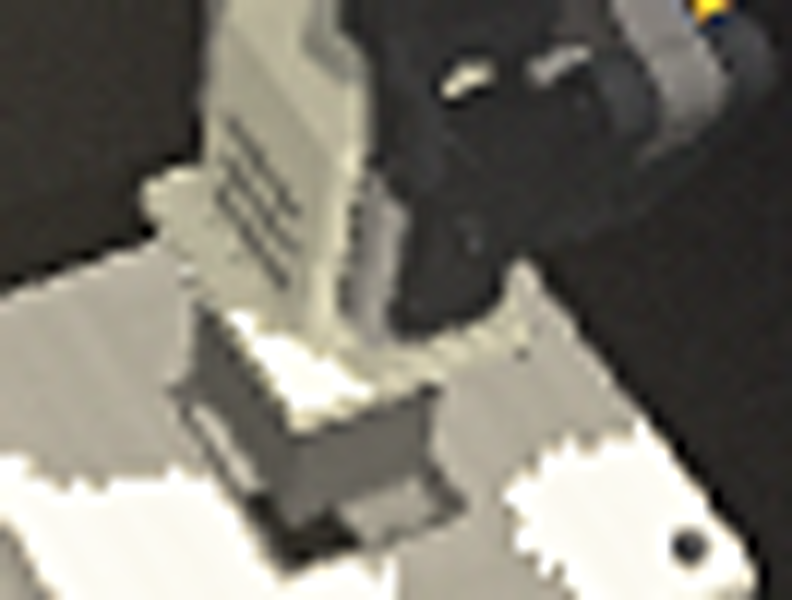

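The close crop shows the stem's near bottom corner at (296,528), over the well whose near mouth corner is at (288,572). The stem needs about +1.4 mm x and +1.2 mm y. I then lower it slowly and feel for contact.

Call:
step_arm(series=[[[1.4,-1.2,0],0],[[1.4,-1.2,3],0],[[1.4,-1.2,6],0],[[1.4,-1.2,8],0],[[1.4,-1.2,9],0],[[1.4,-1.2,10],0],[[1.4,-1.2,11],0],[[1.4,-1.2,12],0],[[1.4,-1.2,12],0]])

```text
time: 11.2
eef_pos: [555.2, -298.3, 279.5]
tcp_rot: [[1.0, 0.005, 0.001], [0.005, -1.0, -0.0], [0.001, 0.0, -1.0]]
ft_force: [2.4, 0.0, -1.5]
grip_width: 33.6
finger_force: 61.5
```

Call:
step_arm(series=[[[0.5,0,1],0],[[0.5,0,2],0],[[0.5,0,3],0],[[0.5,0,4],0],[[0.5,0,5],0],[[0.5,0,5],0]])

```text
time: 11.95
eef_pos: [555.4, -298.2, 274.2]
tcp_rot: [[1.0, 0.005, 0.001], [0.005, -1.0, -0.0], [0.001, 0.0, -1.0]]
ft_force: [2.9, -0.4, -2.6]
grip_width: 33.3
finger_force: 61.5
```

Call:
step_arm(series=[[[0.7,0,2],0],[[0.7,0,4],0],[[0.7,0,6],0],[[0.7,0,8],0],[[0.7,0,10],0],[[0.7,0,12],0],[[0.7,0,14],0],[[0.7,0,16],0],[[0.7,0,17],0],[[0.7,0,17],0]])

```text
time: 13.2
eef_pos: [555.8, -298.2, 257.0]
tcp_rot: [[1.0, 0.005, -0.0], [0.005, -1.0, 0.0], [-0.0, -0.0, -1.0]]
ft_force: [0.4, 0.4, -1.8]
grip_width: 33.6
finger_force: 61.5
```

Free. Next is the seat, which should be met at about 252, with home at about 247.

Call:
step_arm(series=[[[0,0,2],0],[[0,0,4],0],[[0,0,5],0],[[0,0,6],0],[[0,0,7],0],[[0,0,7],0],[[0,0,7],0]])

```text
time: 14.08
eef_pos: [555.9, -298.2, 250.4]
tcp_rot: [[1.0, 0.005, -0.0], [0.005, -1.0, -0.0], [-0.0, 0.0, -1.0]]
ft_force: [-2.1, 0.9, 2.5]
grip_width: 33.3
finger_force: 61.9
```

Call:
step_arm(series=[[[0,0,1],0],[[0,0,2],0],[[0,0,2],0],[[0,0,2],0]])

```text
time: 14.58
eef_pos: [555.9, -298.2, 248.3]
tcp_rot: [[1.0, 0.005, -0.0], [0.005, -1.0, -0.0], [-0.0, 0.0, -1.0]]
ft_force: [-3.3, 1.3, 5.0]
grip_width: 33.4
finger_force: 62.2
```

Call:
step_arm(series=[[[-0.3,0,0.7],0],[[-0.3,0,1.3],0],[[-0.3,0,2],0],[[-0.3,0,2],0],[[-0.3,0,2],0]])

```text
time: 15.2
eef_pos: [555.8, -298.2, 247.0]
tcp_rot: [[1.0, 0.005, 0.0], [0.005, -1.0, -0.0], [0.0, 0.0, -1.0]]
ft_force: [-3.7, 2.0, 8.9]
grip_width: 33.7
finger_force: 62.9
```

Home against the stop. I add a small preload and then ease the grip so that the button springs out.

Call:
step_arm(series=[[[0,0,1],0],[[0,0,1.5],0],[[0,0,1.5],0],[[0,0,1.5],0]])

```text
time: 15.7
eef_pos: [555.9, -298.1, 246.9]
tcp_rot: [[1.0, 0.005, 0.0], [0.005, -1.0, -0.001], [0.0, 0.001, -1.0]]
ft_force: [-6.9, 3.4, 18.8]
grip_width: 33.5
finger_force: 64.0
```

Call:
step_arm(series=[[[0,0,0],0],[[0,0,0],0],[[0,0,0],0]], grip=38)

```text
time: 16.08
eef_pos: [556.3, -297.6, 244.8]
tcp_rot: [[1.0, 0.005, 0.001], [0.005, -1.0, 0.001], [0.001, -0.001, -1.0]]
ft_force: [0.1, 2.1, 4.3]
grip_width: 38.1
finger_force: 3.2
```

Call:
step_arm(series=[[[0,0,0],0],[[0,0,0],0],[[0,0,0],0],[[0,0,0],0]], grip=60)

```text
time: 16.58
eef_pos: [555.5, -298.5, 244.5]
tcp_rot: [[1.0, 0.005, -0.0], [0.005, -1.0, -0.0], [-0.0, 0.0, -1.0]]
ft_force: [0.3, 0.4, 0.6]
grip_width: 60.0
finger_force: 0.0
```

```bash
python3 - <<'E'
from h import *
S=np.mean([grab_frame("side")[:,:,::-1].astype(np.float32) for _ in range(4)],0).clip(0,255).astype(np.uint8)
cv2.imwrite("pics/rel.png",cv2.resize(S[280:340,300:380],None,fx=10,fy=10,interpolation=cv2.INTER_CUBIC))
E
```

```text
(no output)
```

View pics/rel.png

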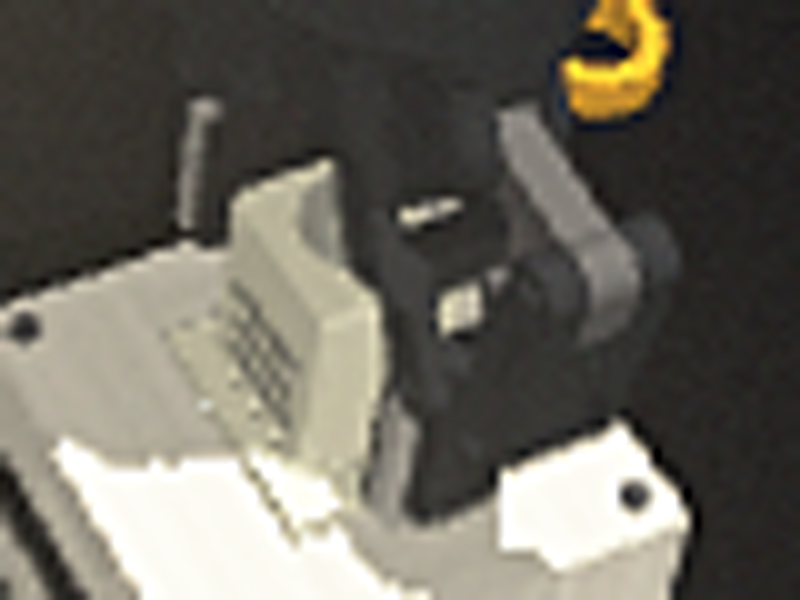

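The collar looks flush on the dock (left corner (170,335), near corner (290,540)). To be sure of the latch, I'll back off and press the cap with closed fingers.

Call:
step_arm(series=[[[0,0,0],0],[[0,0,-5],0],[[0,0,-15],0],[[0,0,-40],0],[[0,0,-65],0],[[0,0,-65],0],[[0,0,-65],0]], grip=75)

```text
time: 17.65
eef_pos: [555.4, -298.2, 309.7]
tcp_rot: [[1.0, 0.005, -0.0], [0.005, -1.0, -0.0], [-0.0, 0.0, -1.0]]
ft_force: [-0.5, 0.7, -0.2]
grip_width: 75.3
finger_force: 0.0
```

Call:
step_arm(series=[[[0,0,0],0],[[0,0,0],0],[[0,0,0],0],[[0,0,0],0],[[0,0,0],0],[[0,0,8],0],[[0,0,13],0],[[0,0,15],0],[[0,0,15],0]], grip=0)

```text
time: 18.77
eef_pos: [555.6, -298.2, 294.4]
tcp_rot: [[1.0, 0.005, -0.0], [0.005, -1.0, 0.0], [-0.0, -0.0, -1.0]]
ft_force: [0.6, -0.5, -0.4]
grip_width: 0.1
finger_force: 0.0
```

Call:
step_arm(series=[[[0,0,1],0],[[0,0,2],0],[[0,0,3],0],[[0,0,4],0],[[0,0,5],0],[[0,0,6],0],[[0,0,6],0]])

```text
time: 19.65
eef_pos: [555.6, -298.2, 288.6]
tcp_rot: [[1.0, 0.005, -0.0], [0.005, -1.0, 0.0], [-0.0, -0.0, -1.0]]
ft_force: [0.1, 0.0, 0.3]
grip_width: -0.0
finger_force: 0.0
```

Call:
step_arm(series=[[[0,0,1],0],[[0,0,2],0],[[0,0,2.5],0],[[0,0,2.5],0]])

```text
time: 20.15
eef_pos: [555.8, -298.6, 286.8]
tcp_rot: [[1.0, 0.005, 0.001], [0.005, -1.0, -0.001], [0.001, 0.001, -1.0]]
ft_force: [-0.4, -1.1, 5.3]
grip_width: -0.1
finger_force: 2.5
```

Call:
step_arm(series=[[[0,0,1],0],[[0,0,2],0],[[0,0,2],0]])

```text
time: 20.52
eef_pos: [556.0, -298.7, 285.6]
tcp_rot: [[1.0, 0.004, 0.001], [0.004, -1.0, -0.002], [0.001, 0.002, -1.0]]
ft_force: [-2.4, -0.2, 10.4]
grip_width: 0.2
finger_force: 5.1
```

Call:
step_arm(series=[[[0,0,-5],0],[[0,0,-40],0],[[0,0,-90],0],[[0,0,-140],0],[[0,-150,-140],0],[[0,-150,-140],0],[[0,-150,-140],0],[[0,-150,-140],0]])

```text
time: 21.52
eef_pos: [554.9, -145.0, 424.1]
tcp_rot: [[1.0, 0.01, -0.0], [0.01, -1.0, 0.001], [-0.0, -0.001, -1.0]]
ft_force: [0.4, -0.7, -0.5]
grip_width: 0.1
finger_force: 0.0
```

```bash
python3 - <<'E'
from h import *
x0,y0=290,280
T=np.mean([grab_frame("top")[:,:,::-1].astype(np.float32) for _ in range(4)],0).clip(0,255).astype(np.uint8)
S=np.mean([grab_frame("side")[:,:,::-1].astype(np.float32) for _ in range(4)],0).clip(0,255).astype(np.uint8)
A=cv2.resize(S[280:380,290:390],(500,500),interpolation=cv2.INTER_CUBIC);B=cv2.resize(T[150:225,325:400],(300,300),interpolation=cv2.INTER_CUBIC)
cv2.imwrite("pics/end.png",np.hstack([A,np.vstack([B,np.zeros((200,300,3),np.uint8)])]))
L=np.array([[20,23],[20,-23],[-20,-23],[-20,23]])
for z in(62,66):print(z,((proj("side",[[555.4+a,-299.6+b,z] for a,b in L])-[x0,y0]+.4)*5).round().tolist())
L=L*[.75,34/46]
for z in(112,116):print(z,((proj("side",[[555.4+a,-299.6+b,z] for a,b in L])-[x0,y0]+.4)*5).round().tolist())
E
```

```text
62 [[224.0, 140.0], [289.0, 234.0], [194.0, 270.0], [132.0, 173.0]]
66 [[225.0, 133.0], [290.0, 228.0], [195.0, 264.0], [133.0, 166.0]]
112 [[235.0, 70.0], [286.0, 140.0], [212.0, 166.0], [163.0, 95.0]]
116 [[237.0, 63.0], [287.0, 132.0], [213.0, 159.0], [164.0, 88.0]]
```

View pics/end.png

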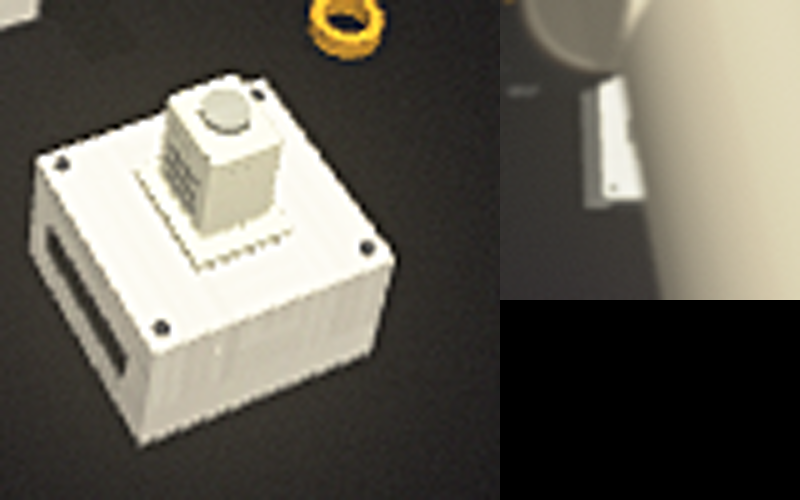

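The side view shows the collar down flat (near corner (200,268)) and the cap corner at (212,165). Both match the heights for fully home, so I hand in.

```bash
python3 -c "
from workcell import *
print(hand_in())"
```

```text
the job is handed in; nothing more can be done
None
```

I took the cartridge off the pump, pushed it home in the empty dock and let go of it. The last camera view and a press on its cap both show it fully down, as if latched; I handed the job in, but no verdict came back.

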